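# Pill bottles into their fitted stands

## Robot

A 7-joint arm with a two-finger parallel gripper is mounted at the origin on the work surface. World frame = base frame: x ahead of the robot, y to its left, z up, the work surface at z = 0. Lengths are in mm, angles in rad, forces in N, time in s.
With the tool pointing down it reaches from about 400 to 875 mm from the base axis. Payload 4.4 kg.
Tool frame: the origin (TCP) lies on the centre line of the jaws, within the pads' length; the fingertips stand 25 mm ahead of it and the grasp point (between the pads) lies 6 mm ahead of it; z points along the fingers, x is the direction in which the jaws open and shut, and the axes are right-handed (so a half turn about z gives the same grasp; the last joint's range is limited). The gripper opens to 85 mm and grips with 20 to 120 N. Pads are 22 mm wide; open, the fingers measure 114 mm over their backs; the gripper's body (76 mm by 85 mm) begins 54 mm behind the grasp point. The pads swing forward as they close: fully open they stand 13 mm farther back than shut.
Start: joints at [1.253, 0.628, 0.038, 1.517, -0.027, 0.996, -0.02], TCP at [161.973, -629.51, 230.313] pointing down, gripper open.
Joint ranges: [-3.06, 3.06], [-0.37, 2.12], [-1.25, 1.32], [0.18, 2.47], [-1.1, 4.24], [0.23, 1.98], [-2.94, 2.94]. Speed limits (rad/s): [2.57, 2.57, 3.14, 3.14, 3.14, 3.14, 3.14].

## Interface

Orientations are given as [roll, pitch, yaw] about the fixed x, y, z axes, in that order (R = Rz(yaw) Ry(pitch) Rx(roll)).
In Python, from cell import ctrl, cams gives the robot as it stands. The module is installed in compiled form; this text tells all that it offers.
- The arm moves only by the tool step_arm, never from a script. Its arguments are lists of equal length, an entry for each row: "linear": the shift along the tool's x, y, z in mm, a list of three; "yaw": the turn about the tool's z in rad; "gripper": the opening, from -1 (shut) to 1 (fully open). A call has 1 to 8 rows; each row is the pose to reach, as a shift and turn from the pose commanded when the call began, along the tool's axes at that moment; what a row does not reach only later rows make up. A row lasts 1/12 s, in which the tool goes at most 41.7 mm and 7.16 degrees, less where a joint would pass 70% of its speed; a pose out of reach is approached as far as the arm can. A call with a gripper value outside its range is refused whole. The fingers move at their own pace and stop on an object; the grip force is fixed at half the most. Time passes only in rows, so rows that repeat a pose let the fingers close. It gives the time, the measured TCP pose, the force and the opening at its end, in the units of the state.
- ctrl.read_state(): the state, without advancing time (a new reading comes with each control period).
- cams.get_image(name): name is "side" or "top" or "wrist"; returns a dict with "frame" (480x640x3 uint8, red, green, blue), "depth" (480x640 float32, mm along the optical axis (not along the pixel's ray), 0 where there is no reading), "intrinsics" (3x3 intrinsics, pixels), "cam_to_world" (4x4, takes a point from camera to world coordinates). Camera axes: x right, y down, z forward; pixel columns grow to the right and rows downward; lengths in mm; the calibration is good to about 2 mm. A picture is of the moment at which its call begins.
- ctrl.finish_job(): hands the job in, once; it reports no verdict.
Trained networks look in the newest picture that a camera, given by its name, has taken for a name from the list of things; names that differ only in an ending like _2 or _b are one class to them, and where a whole thing is asked for, a point or a joint stands for the part that bears it (a point fixed in the world has none). Each returns a list of dicts, best first, with "conf" (0 to 1); they miss things now and then, are a little off and sometimes report something else, mostly with a low value. They report only what shows in the picture. A call takes as long as a camera call.
- cams.regions_of(camera, name): "pixels" (480x640 bool, what is visible of it) and "pixel" ([column, row] in pixels, amid what is visible of it).
The state is a dict: "clock": time; "qpos": joint angles; "qd": joint speeds; "tau": joint torques, N m; "eef_pos": TCP position; "tool_rot": TCP orientation; "force": force on the tool from outside, world axes, zero at the start; "torque": the same for the moment, N m; "width": finger opening in mm.
Only numpy, scipy, OpenCV 4.12 (cv2) and the standard library are available. Lean on these libraries where they do the work, as an engineer would, in place of code of your own. Each camera call takes 0.05 s, during which the arm holds its last target.

## Task

Put the four yellow pill bottles away: stand each one upright, flat on the floor of the dark grey stand whose shape and size fit it. Set them down rather than dropping them, do not tip any over, and leave the steel tablet tin and the glass measuring cup where they are.

Things in the scene. Friction and masses are not known exactly. Their poses are not given: they have to be found in the camera images.
- bottle_large_round_mid (a point): Closed yellow plastic pill bottle with white screw cap and white label, standing upright, the thick round one: body 56 mm in diameter, straight-sided from the foot to 58 mm up, cap 48 mm in diameter, 85 mm high overall, about 110 g. This point: on its upright axis, half-way up; z up.
- bottle_small_round_mid (a point): Closed yellow plastic pill bottle with white screw cap and white label, standing upright, the thin round one: body 36 mm in diameter, straight-sided to 51 mm up, cap 32 mm in diameter, 75 mm high overall, about 50 g. This point: on its upright axis, half-way up; z up.
- bottle_square_mid (a point): Closed yellow plastic pill bottle with white screw cap and white label, standing upright, the square one: body 42 x 42 mm, straight-sided to 67 mm up, round cap 31 mm in diameter, 85 mm high overall, about 90 g. This point: on its upright axis, half-way up; z up. x and y are normal to its flat sides.
- bottle_oblong_mid (a point): Closed yellow plastic pill bottle with white screw cap and white label, standing upright, the flat oblong one: body 62 mm (along its x) by 32 mm (along its y), straight-sided to 63 mm up, round cap 26 mm in diameter, 80 mm high overall, about 80 g. This point: on its upright axis, half-way up; z up.
- stand_large_round: Large round dark grey plastic bottle stand fixed to the ledge: a shallow open dish 15 mm high, walls 5 mm thick, inside 72 mm in diameter, outside 82 mm, inner floor 4 mm above the ledge. Fits the thick round bottle. Origin: centre of its underside, on the ledge top (height 0).
- stand_small_round: Small round dark grey plastic bottle stand fixed to the ledge: a shallow open dish 15 mm high, walls 5 mm thick, inside 52 mm in diameter, outside 62 mm, inner floor 4 mm above the ledge. Fits the thin round bottle. Origin: centre of its underside, on the ledge top (height 0).
- stand_square: Square dark grey plastic bottle stand fixed to the ledge: a shallow open dish 15 mm high, walls 5 mm thick, inside 58 x 58 mm, outside 68 x 68 mm, inner floor 5 mm above the ledge. Fits the square bottle. Origin: centre of its underside, on the ledge top (height 0). x and y are normal to its walls.
- stand_oblong: Oblong dark grey plastic bottle stand fixed to the ledge: a shallow open dish 15 mm high, walls 5 mm thick, inside 78 mm (along its x) by 48 mm (along its y), outside 88 x 58 mm, inner floor 5 mm above the ledge. Fits the oblong bottle. Origin: centre of its underside, on the ledge top (height 0).
- tin_mid (a point): Bystander: round steel tablet tin, loose, 57 mm in diameter, 47 mm high; not a bottle, stays where it is. This point: its centre, half-way up.
- cup_mid (a point): Bystander: glass measuring cup, loose, open at the top, 70 mm in diameter at the rim, 80 mm high, with a glass handle reaching 60 mm from its axis along its +y; stays where it is. This point: on its axis, half-way up.

How it is judged:
By the outcome, as a careful person would: the job done as asked, in the order asked, and still so for the second after the job is handed in, with the robot touching nothing.
It also fails if it takes over 120 s, if anything falls off the work surface, if the arm or the gripper's body presses on something with over 40 N, if the wrist force passes 120 N, or if a joint passes its speed limit or range.

## Working session

There is one attempt and no reset: what is moved stays moved. The work goes in short steps, Python scripts to look and compute and a tool call to move; the robot and the scene stay as the last step left them, time stands still between calls to the robot, and variables do not carry over. Pictures are saved under pics/ and viewed, and the job is handed in when it is done.

Besides the shell and the picture viewer there is one more tool, called after "Request:" as a command line: name --pt "numbers of a row" for each row, then --argument value for the rest. step_arm: Moves the arm, as the interface text tells. Its arguments: {"type":"object","properties":{"linear":{"type":"array"},"yaw":{"type":"array"},"gripper":{"type":"array"}},"required":["linear","yaw","gripper"]}

```bash
mkdir -p pics; python3 - <<'E'
from cell import ctrl,cams
import cv2,numpy as np
s=ctrl.read_state(); print({k:np.round(v,3) for k,v in s.items()})
for n in ["side","top"]:
    d=cams.get_image(n); cv2.imwrite(f"pics/{n}0.png",d["frame"][:,:,::-1]); np.savez(f"{n}0.npz",**d)
    print(n,np.round(d["cam_to_world"],2).tolist())
E
```

```text
{'clock': np.float64(0.0), 'qpos': array([ 1.253,  0.629,  0.038,  1.518, -0.027,  0.996, -0.02 ]), 'qd': array([-0.002, -0.002,  0.   , -0.   , -0.001,  0.   , -0.001]), 'tau': array([-0.0000e+00, -5.6341e+01,  1.2260e+00, -1.9344e+01,  1.1000e-02,
        1.1000e-02,  0.0000e+00]), 'eef_pos': array([ 161.783, -628.885,  229.37 ]), 'tool_rot': array([ 3.142e+00,  2.000e-03, -1.319e+00]), 'force': array([-0.483,  0.06 ,  0.629]), 'torque': array([ 0.017, -0.013,  0.002]), 'width': np.float64(85.652)}
side [[-0.73, -0.38, 0.57, -147.38], [-0.69, 0.42, -0.59, 680.12], [-0.02, -0.82, -0.57, 700.22], [0.0, 0.0, 0.0, 1.0]]
top [[0.02, -0.99, 0.13, 352.17], [-1.0, -0.02, -0.0, -2.72], [0.01, -0.13, -0.99, 1205.08], [0.0, 0.0, 0.0, 1.0]]
```

```bash
ls -la; nproc
```

```text
total 4220
drwxr-xr-x  3 agent agent    4096 Dec  7 16:23 .
drwxr-xr-x 23 root  root     4096 Dec  7 16:22 ..
drwxr-xr-x  2 agent agent    4096 Dec  7 16:23 pics
-rw-r--r--  1 agent agent 2151614 Dec  7 16:23 side0.npz
-rw-r--r--  1 agent agent 2151614 Dec  7 16:23 top0.npz
4
```

View pics/top0.png

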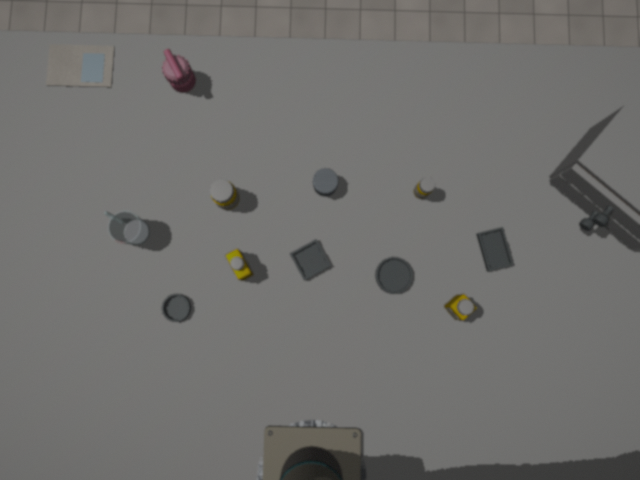

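View pics/side0.png

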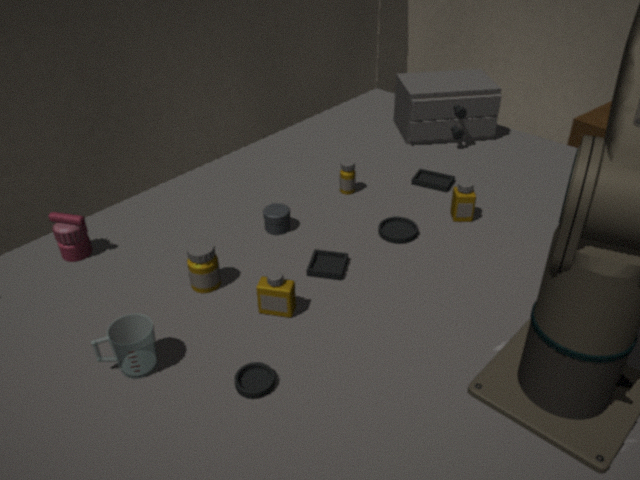

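```bash
cat > h.py <<'E'
import numpy as np,cv2
def cloud(d,mask):
    r,c=np.nonzero(mask&(d["depth"]>0)); z=d["depth"][r,c].astype(float)
    K=d["intrinsics"]; p=np.stack([(c-K[0,2])/K[0,0]*z,(r-K[1,2])/K[1,1]*z,z,np.ones_like(z)])
    return (d["cam_to_world"]@p)[:3].T
def proj(d,P):
    T=np.linalg.inv(d["cam_to_world"]); q=T[:3,:3]@np.asarray(P).T+T[:3,3:]; u=d["intrinsics"]@q
    return (u[:2]/u[2]).T
E
python3 - <<'E'
from cell import ctrl,cams
from h import *
names="bottle_large_round_mid bottle_small_round_mid bottle_square_mid bottle_oblong_mid stand_large_round stand_small_round stand_square stand_oblong tin_mid cup_mid".split()
out={}
for cam in ["top","side"]:
    d=cams.get_image(cam); print(cam,d["intrinsics"][0])
    np.savez(cam+"0.npz",**d)
    for n in names:
        R=cams.regions_of(cam,n)
        print(n,[(round(r["conf"],2),[int(v) for v in r["pixel"]],int(r["pixels"].sum())) for r in R[:3]])
        if R:
            m=R[0]["pixels"]; out[cam+"__"+n]=m
            P=cloud(d,m); print("   med",np.median(P,0).round(1),"z99",np.percentile(P[:,2],[1,50,99]).round(1))
            for lo,hi in [(3,12),(12,60),(60,70),(70,95)]:
                s=(P[:,2]>lo)&(P[:,2]<hi)
                if s.sum()>12:
                    Q=P[s,:2]; (cx,cy),(w,h),a=cv2.minAreaRect(Q.astype(np.float32)); (ex,ey),r=cv2.minEnclosingCircle(Q.astype(np.float32))
                    print("   z",lo,hi,s.sum(),"rect",np.round([cx,cy,w,h,a],1),"circ",np.round([ex,ey,r],1),"mean",Q.mean(0).round(1))
np.savez("masks.npz",**out)
E
```

```text
top [542.67445659   0.         320.31354331]
bottle_large_round_mid [(0.9, [226, 191], 723)]
   med [588.2 196.5  82.6] z99 [-1.8 82.6 89.6]
   z 3 12 25 rect [586.6 206.7  39.1  66.6   6.9] circ [597.2 208.2  34.3] mean [584.5 187.7]
   z 12 60 179 rect [588.9 196.6  39.   55.8  42.6] circ [594.2 201.8  28.2] mean [579.9 190.6]
   z 60 70 56 rect [585.9 193.1  28.6  53.1  49. ] circ [593.  201.3  26.7] mean [583.7 190.7]
   z 70 95 437 rect [594.5 202.6  48.   48.4   4.6] circ [595.  202.9  24.9] mean [594.  202.1]
bottle_small_round_mid [(0.69, [423, 182], 345)]
   med [ 615.8 -228.5   71.8] z99 [ 0.7 71.8 80.3]
   z 12 60 124 rect [ 614.5 -228.3   36.2   20.7   54.9] circ [ 620.5 -232.5   18.1] mean [ 611.8 -224.6]
   z 60 70 22 rect [ 614.9 -230.    33.4   18.6   64.2] circ [ 621.1 -233.    16.9] mean [ 612.8 -228.3]
   z 70 95 180 rect [ 620.6 -232.8   30.5   30.6    1.6] circ [ 621.8 -233.9   16.8] mean [ 620.9 -233. ]
bottle_square_mid [(0.79, [461, 303], 559)]
   med [ 363.4 -302.8   68. ] z99 [ 4.2 68.  89.8]
   z 12 60 138 rect [ 364.2 -295.2   25.9   54.1   87.2] circ [ 36
[... 5313 characters left out ...]
ed [618.4  -4.4  37.3] z99 [-1.5 37.3 48.8]
   z 3 12 87 rect [621.5  -4.1  53.3  26.5  41.3] circ [628.4 -11.8  26.7] mean [616.1  -1.5]
   z 12 60 632 rect [628.1 -13.   56.7  56.   88.8] circ [631.  -14.3  31.1] mean [622.   -7.3]
cup_mid [(0.58, [133, 346], 2940)]
   med [508.5 408.7  51.5] z99 [-1.4 51.5 80.2]
   z 3 12 144 rect [495.2 411.3  57.2  22.5  67.9] circ [504.9 407.3  28.6] mean [491.5 412.4]
   z 12 60 1553 rect [520.7 407.4  84.3  66.5  25.6] circ [520.5 414.2  46.5] mean [511.3 410.1]
   z 60 70 521 rect [513.3 412.   69.9  82.2   1.2] circ [519.4 414.7  46.8] mean [518.1 410. ]
   z 70 95 587 rect [513.9 403.4  72.2  69.7  14.3] circ [517.4 410.4  42.4] mean [513.4 404.4]
```

```bash
cat > go.py <<'E'
import sys,numpy as np
from cell import ctrl
x,y,z,yd=map(float,sys.argv[1:5])
s=ctrl.read_state(); p=s["eef_pos"]; w=s["tool_rot"][2]
d=np.array([x,y,z])-p
c,sn=np.cos(w),np.sin(w)
L=[d[0]*c+d[1]*sn, d[0]*sn-d[1]*c, -d[2]]
dy=(np.radians(yd)-w+np.pi)%(2*np.pi)-np.pi
print("t",round(float(s["clock"]),2),"pos",p.round(1),"yaw",round(float(np.degrees(w)),2),"width",round(float(s["width"]),1),"F",s["force"].round(1),"q",s["qpos"].round(2))
print("tilt",s["tool_rot"].round(3),"LIN",np.round(L,1),"YAW",round(-dy,3),"dist",round(float(np.linalg.norm(d)),1))
E
python3 go.py 362.7 -307.2 170 -49.2
```

```text
t 1.2 pos [ 162.  -629.5  230.3] yaw -75.57 width 85.3 F [ 0.4  0.6 -0.1] q [ 1.25  0.63  0.04  1.52 -0.03  1.   -0.02]
tilt [-3.142  0.    -1.319] LIN [-262.1 -274.7   60.3] YAW -0.46 dist 384.5
```

Request:
step_arm --pt "-30 -30 5" --pt "-65 -68 12" --pt "-100 -105 20" --pt "-135 -141 28" --pt "-170 -178 36" --pt "-205 -215 44" --pt "-235 -246 52" --pt "-262 -275 60" --yaw '[-0.05, -0.1, -0.15, -0.2, -0.26, -0.32, -0.39, -0.46]' --gripper '[1, 1, 1, 1, 1, 1, 1, 1]'

```text
clock: 1.87
eef_pos: [337.0, -348.5, 179.8]
tool_rot: [-3.141, -0.001, -0.856]
force: [0.6, -0.5, 0.5]
width: 85.3
```

```bash
python3 - <<'E'
from cell import ctrl,cams
import cv2
from h import *
d=cams.get_image("wrist"); cv2.imwrite("pics/w1.png",d["frame"][:,:,::-1])
R=cams.regions_of("wrist","bottle_square_mid")
for r in R[:2]:
    P=cloud(d,r["pixels"]); print(r["conf"],np.median(P,0))
    for lo,hi in [(60,72),(75,95)]:
        s=(P[:,2]>lo)&(P[:,2]<hi)
        if s.sum()>20: print(lo,s.sum(),cv2.minAreaRect(P[s,:2].astype(np.float32)))
E
python3 go.py 362.7 -307.2 54 -49.2
```

```text
0.8 [ 367.04816295 -306.51400126   73.19873103]
60 1379 ((363.4465637207031, -308.2684326171875), (42.16175079345703, 41.438201904296875), 41.52482986450195)
75 1573 ((363.8103942871094, -308.4186096191406), (32.50324249267578, 32.28610610961914), 9.547907829284668)
t 1.97 pos [ 340.  -342.9  179. ] yaw -48.48 width 85.3 F [-0.6 -0.2 -0.2] q [ 0.81  0.47 -0.1   2.02  0.07  0.65 -0.18]
tilt [-3.138e+00  3.000e-03 -8.460e-01] LIN [-11.7 -40.6 125. ] YAW 0.013 dist 131.9
```

Request:
step_arm --pt "0 0 0" --pt "0 0 0" --pt "0 0 0" --yaw '[0, 0, 0]' --gripper '[1, 1, 1]'

```text
clock: 2.22
eef_pos: [335.4, -351.6, 179.8]
tool_rot: [3.141, -0.001, -0.862]
force: [-0.1, 1.4, 1.0]
width: 85.7
```

```bash
python3 go.py 363.3 -308 54 -48.6
```

```text
t 2.22 pos [ 335.4 -351.6  179.8] yaw -49.39 width 85.7 F [-0.1  1.4  1. ] q [ 0.82  0.47 -0.09  2.02  0.07  0.65 -0.18]
tilt [ 3.141e+00 -1.000e-03 -8.620e-01] LIN [-14.9 -49.5 125.8] YAW -0.014 dist 136.1
```

Request:
step_arm --pt "-5 -16 3" --pt "-10 -33 6" --pt "-14.9 -49.5 10" --pt "-14.9 -49.5 10" --pt "-14.9 -49.5 10" --pt "-14.9 -49.5 10" --yaw '[-0.014, -0.014, -0.014, -0.014, -0.014, -0.014]' --gripper '[1, 1, 1, 1, 1, 1]'

```text
clock: 2.72
eef_pos: [363.1, -308.1, 169.8]
tool_rot: [3.141, -0.001, -0.848]
force: [0.3, 0.2, 0.1]
width: 85.3
```

```bash
python3 go.py 363.3 -308 54 -48.6
```

```text
t 2.72 pos [ 363.1 -308.1  169.8] yaw -48.56 width 85.3 F [0.3 0.2 0.1] q [ 0.71  0.48 -0.09  2.05  0.07  0.62 -0.28]
tilt [ 3.141e+00 -1.000e-03 -8.480e-01] LIN [ 1.000e-01 -2.000e-01  1.158e+02] YAW 0.001 dist 115.8
```

Request:
step_arm --pt "0 0 25" --pt "0 0 50" --pt "0 0 75" --pt "0 0 98" --pt "0 0 112" --pt "0 0 116" --pt "0 0 116" --pt "0 0 116" --yaw '[0, 0, 0, 0, 0, 0, 0, 0]' --gripper '[1, 1, 1, 1, 1, 1, 1, 1]'

```text
clock: 3.38
eef_pos: [363.8, -307.4, 54.1]
tool_rot: [3.141, -0.001, -0.847]
force: [0.9, 0.2, 0.3]
width: 85.7
```

Request:
step_arm --pt "0 0 0" --pt "0 0 0" --pt "0 0 0" --pt "0 0 0" --pt "0 0 0" --pt "0 0 0" --pt "0 0 0" --pt "0 0 0" --yaw '[0, 0, 0, 0, 0, 0, 0, 0]' --gripper '[0.6, 0.4, 0.2, 0, -1, -1, -1, -1]'

```text
clock: 4.05
eef_pos: [364.5, -306.8, 54.6]
tool_rot: [-3.141, -0.002, -0.845]
force: [-1.1, 0.4, 9.6]
width: 40.2
```

```bash
python3 go.py 459.9 13.9 190 -60
```

```text
t 4.05 pos [ 364.5 -306.8   54.6] yaw -48.41 width 40.2 F [-1.1  0.4  9.6] q [ 0.68  0.69 -0.05  2.13  0.11  0.32 -0.31]
tilt [-3.141e+00 -2.000e-03 -8.450e-01] LIN [-176.5 -284.3 -135.4] YAW 0.202 dist 361.0
```

Request:
step_arm --pt "0 0 -8" --pt "0 0 -25" --pt "0 0 -45" --pt "0 0 -65" --pt "0 0 -85" --pt "0 0 -100" --pt "0 0 -105" --pt "0 0 -105" --yaw '[0, 0, 0, 0, 0, 0, 0, 0]' --gripper '[-1, -1, -1, -1, -1, -1, -1, -1]'

```text
clock: 4.72
eef_pos: [364.5, -306.8, 159.9]
tool_rot: [-3.141, -0.003, -0.845]
force: [0.4, -0.7, -0.9]
width: 40.0
```

```bash
python3 go.py 459.9 13.9 170 -60
```

```text
t 4.72 pos [ 364.5 -306.8  159.9] yaw -48.42 width 40.0 F [ 0.4 -0.7 -0.9] q [ 0.71  0.49 -0.09  2.06  0.08  0.59 -0.29]
tilt [-3.141e+00 -3.000e-03 -8.450e-01] LIN [-176.5 -284.2  -10.1] YAW 0.202 dist 334.7
```

Request:
step_arm --pt "-6 -10 -2" --pt "-18 -28 -4" --pt "-33 -52 -6" --pt "-48 -77 -8" --pt "-63 -102 -10" --pt "-78 -126 -10" --pt "-94 -151 -10" --pt "-110 -176 -10" --yaw '[0, 0.02, 0.04, 0.06, 0.08, 0.1, 0.12, 0.14]' --gripper '[-1, -1, -1, -1, -1, -1, -1, -1]'

```text
clock: 5.38
eef_pos: [421.7, -104.7, 167.6]
tool_rot: [3.14, 0.002, -0.986]
force: [1.2, 0.1, -1.3]
width: 40.4
```

Request:
step_arm --pt "-12 -22 0" --pt "-24 -44 0" --pt "-36 -66 0" --pt "-48 -85 0" --pt "-56 -99 0" --pt "-60 -106 0" --pt "-60 -106 0" --pt "-60 -106 0" --yaw '[0.02, 0.04, 0.06, 0.06, 0.06, 0.06, 0.06, 0.06]' --gripper '[-1, -1, -1, -1, -1, -1, -1, -1]'

```text
clock: 6.05
eef_pos: [476.6, 1.2, 167.9]
tool_rot: [3.139, 0.001, -1.044]
force: [-0.3, -0.6, -0.6]
width: 40.2
```

```bash
python3 go.py 459.9 13.9 61 -60; python3 go.py 459.9 13.9 90 -60; python3 - <<'E'
from cell import cams
import cv2
from h import *
d=cams.get_image("wrist"); cv2.imwrite("pics/w2.png",d["frame"][:,:,::-1])
d=cams.get_image("side"); cv2.imwrite("pics/s2.png",d["frame"][:,:,::-1])
E
```

```text
t 6.05 pos [476.6   1.2 167.9] yaw -59.84 width 40.2 F [-0.3 -0.6 -0.6] q [-0.06  0.48 -0.01  2.05  0.01  0.61 -1.11]
tilt [ 3.139e+00  1.000e-03 -1.044e+00] LIN [-19.4   8.1 106.9] YAW 0.003 dist 108.9
t 6.05 pos [476.6   1.2 167.9] yaw -59.84 width 40.2 F [-0.3 -0.6 -0.6] q [-0.06  0.48 -0.01  2.05  0.01  0.61 -1.11]
tilt [ 3.139e+00  1.000e-03 -1.044e+00] LIN [-19.4   8.1  77.9] YAW 0.003 dist 80.6
```

Request:
step_arm --pt "-6 3 10" --pt "-13 5 25" --pt "-19.4 8.1 40" --pt "-19.4 8.1 55" --pt "-19.4 8.1 70" --pt "-19.4 8.1 78" --pt "-19.4 8.1 78" --pt "-19.4 8.1 78" --yaw '[0.003, 0.003, 0.003, 0.003, 0.003, 0.003, 0.003, 0.003]' --gripper '[-1, -1, -1, -1, -1, -1, -1, -1]'

```text
clock: 6.82
eef_pos: [460.7, 13.2, 90.6]
tool_rot: [3.141, 0.0, -1.049]
force: [-0.8, 0.3, -2.7]
width: 40.7
```

```bash
python3 go.py 459.9 13.9 61 -60; python3 - <<'E'
from cell import cams
import cv2
from h import *
for n in ["wrist","side"]:
    d=cams.get_image(n); cv2.imwrite(f"pics/{n}3.png",d["frame"][:,:,::-1])
    if n=="side":
        f=d["frame"][180:330,230:430]; cv2.imwrite("pics/side3c.png",cv2.resize(f,None,fx=3,fy=3)[:,:,::-1])
E
```

```text
t 6.82 pos [460.7  13.2  90.6] yaw -60.13 width 40.7 F [-0.8  0.3 -2.7] q [-0.09  0.6  -0.    2.15  0.01  0.38 -1.15]
tilt [ 3.141  0.    -1.049] LIN [-1.   0.4 29.6] YAW -0.002 dist 29.6
```

View pics/wrist3.png

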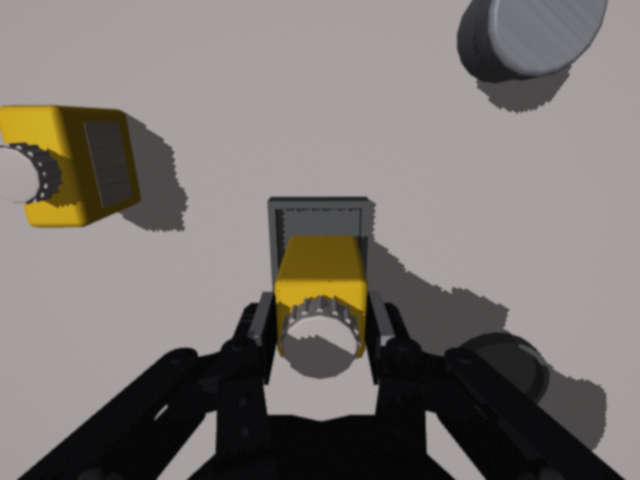

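View pics/side3c.png

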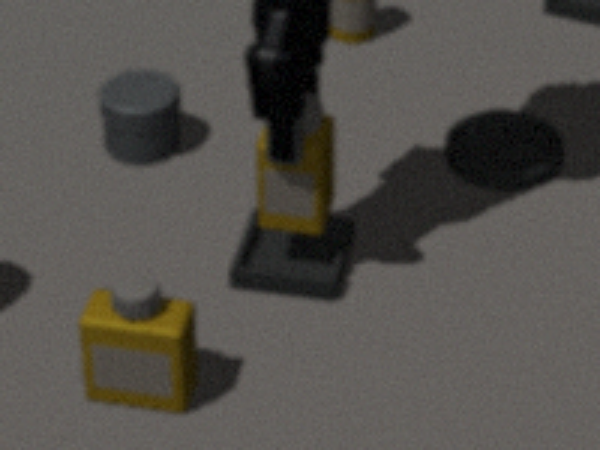

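The wrist view shows the square bottle (about 322, 300) parallel with and laterally inside the stand walls (270–368). In the side crop it hangs about 30 mm over the dish, so I'm lowering it.

Request:
step_arm --pt "-1 0.4 6" --pt "-1 0.4 13" --pt "-1 0.4 19" --pt "-1 0.4 24" --pt "-1 0.4 27" --pt "-1 0.4 29" --pt "-1 0.4 29.5" --pt "-1 0.4 30" --yaw '[0, 0, 0, 0, 0, 0, 0, 0]' --gripper '[-1, -1, -1, -1, -1, -1, -1, -1]'

```text
clock: 7.58
eef_pos: [460.1, 14.7, 60.5]
tool_rot: [3.141, 0.0, -1.048]
force: [-0.2, 0.3, -0.7]
width: 40.2
```

```bash
python3 go.py 459.9 13.9 59.5 -60
```

```text
t 7.58 pos [460.1  14.7  60.5] yaw -60.05 width 40.2 F [-0.2  0.3 -0.7] q [-0.09  0.67 -0.    2.17  0.01  0.3  -1.15]
tilt [ 3.141  0.    -1.048] LIN [0.6 0.6 1. ] YAW -0.001 dist 1.3
```

Request:
step_arm --pt "0 0 0.4" --pt "0 0 0.8" --pt "0 0 1.2" --pt "0 0 1.5" --pt "0 0 1.5" --yaw '[0, 0, 0, 0, 0]' --gripper '[-1, -1, -1, -1, -1]'

```text
clock: 8.0
eef_pos: [460.4, 14.7, 59.6]
tool_rot: [-3.141, -0.0, -1.048]
force: [-1.5, -0.1, 4.6]
width: 40.0
```

Request:
step_arm --pt "0 0 0" --pt "0 0 0" --pt "0 0 0" --pt "0 0 0" --pt "0 0 0" --pt "0 0 0" --pt "0 0 0" --pt "0 0 0" --yaw '[0, 0, 0, 0, 0, 0, 0, 0]' --gripper '[0.05, 0.1, 0.2, 0.4, 0.6, 0.8, 1, 1]'

```text
clock: 8.67
eef_pos: [460.1, 14.7, 59.1]
tool_rot: [3.142, 0.0, -1.048]
force: [-0.9, 0.2, -0.2]
width: 85.5
```

Request:
step_arm --pt "0 0 -8" --pt "0 0 -20" --pt "0 0 -40" --pt "0 0 -65" --pt "0 0 -90" --pt "0 0 -105" --pt "0 0 -110" --pt "0 0 -110" --yaw '[0, 0, 0, 0, 0, 0, 0, 0]' --gripper '[1, 1, 1, 1, 1, 1, 1, 1]'

```text
clock: 9.33
eef_pos: [461.0, 14.7, 170.6]
tool_rot: [-3.139, -0.001, -1.048]
force: [-0.1, -0.4, -1.0]
width: 85.2
```

```bash
python3 - <<'E'
from cell import cams
import cv2
from h import *
d=cams.get_image("wrist"); cv2.imwrite("pics/w4.png",d["frame"][:,:,::-1])
for n in ["bottle_square_mid","stand_square"]:
  for r in cams.regions_of("wrist",n)[:1]:
    P=cloud(d,r["pixels"]); print(n,r["conf"])
    for lo,hi in [(12,22),(65,77),(80,99)]:
        s=(P[:,2]>lo)&(P[:,2]<hi)
        if s.sum()>20: print(lo,s.sum(),cv2.minAreaRect(P[s,:2].astype(np.float32)))
E
python3 go.py 442 166 170 -60; python3 go.py 594.5 203.5 170 -71
```

```text
bottle_square_mid 0.91
12 108 ((456.66339111328125, 27.15899658203125), (28.75364112854004, 66.93791961669922), 78.02396392822266)
65 1276 ((460.0677185058594, 13.439218521118164), (40.64527130126953, 41.93372344970703), 29.55961799621582)
80 1533 ((459.4385070800781, 13.02064323425293), (32.67759323120117, 32.5660514831543), 85.84051513671875)
stand_square 0.6
12 1224 ((460.1329650878906, 15.468791961669922), (68.43538665771484, 68.08625030517578), 29.79897117614746)
t 9.48 pos [459.4  14.6 168.3] yaw -60.05 width 85.2 F [0.1 0.5 0. ] q [-0.09  0.46 -0.    2.1   0.    0.59 -1.15]
tilt [ 3.140e+00  1.000e-03 -1.048e+00] LIN [-139.8  -60.5   -1.7] YAW -0.001 dist 152.4
t 9.48 pos [459.4  14.6 168.3] yaw -60.05 width 85.2 F [0.1 0.5 0. ] q [-0.09  0.46 -0.    2.1   0.    0.59 -1.15]
tilt [ 3.140e+00  1.000e-03 -1.048e+00] LIN [ -96.2 -211.4   -1.7] YAW 0.191 dist 232.2
```

View pics/w4.png

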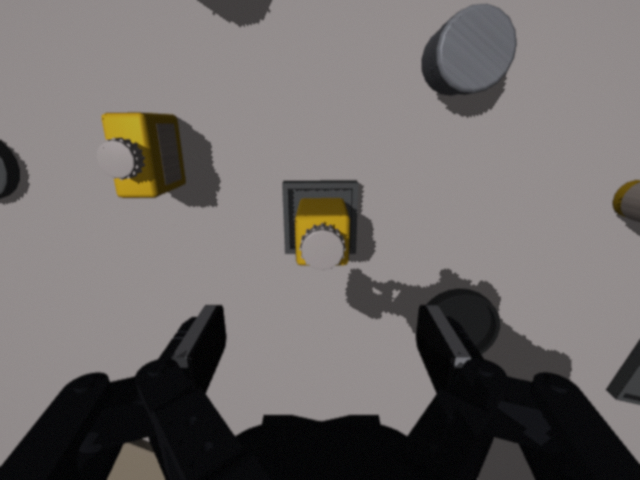

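Square bottle stands in its dish, within 2 mm of centre (cap at about 322, 248). Next is the oblong.

Request:
step_arm --pt "-20 -8 0" --pt "-45 -19 0" --pt "-70 -30 0" --pt "-95 -41 0" --pt "-118 -51 0" --pt "-134 -58 0" --pt "-140 -60.5 0" --pt "-140 -60.5 0" --yaw '[0, 0, 0, 0, 0, 0, 0, 0]' --gripper '[1, 1, 1, 1, 1, 1, 1, 1]'

```text
clock: 10.15
eef_pos: [441.7, 167.6, 168.0]
tool_rot: [3.14, 0.001, -1.045]
force: [0.0, 0.3, 0.2]
width: 85.5
```

```bash
cat > look.py <<'E'
import sys
from cell import cams
from h import *
n=sys.argv[1]; bands=eval(sys.argv[2])
d=cams.get_image("wrist"); cv2.imwrite("pics/%s.png"%sys.argv[3],d["frame"][:,:,::-1])
for r in cams.regions_of("wrist",n)[:2]:
    P=cloud(d,r["pixels"]); print(n,round(r["conf"],2))
    for lo,hi in bands:
        s=(P[:,2]>lo)&(P[:,2]<hi)
        if s.sum()>20:
            Q=P[s,:2].astype(np.float32); print(lo,s.sum(),"rect",[np.round(v,1) for v in cv2.minAreaRect(Q)],"circ",[np.round(v,1) for v in cv2.minEnclosingCircle(Q)])
E
python3 look.py bottle_oblong_mid "[(56,68),(72,90)]" w5; python3 go.py 442 165.5 52 -60
```

```text
bottle_oblong_mid 0.6
56 1856 rect [array([443.8, 167.1]), array([60.5, 31.8]), np.float64(29.5)] circ [array([444. , 166.7]), np.float64(32.7)]
72 1045 rect [array([443. , 166.7]), array([27.8, 27.5]), np.float64(84.3)] circ [array([443. , 166.7]), np.float64(14.5)]
t 10.25 pos [442.3 164.9 168.4] yaw -60.09 width 85.3 F [ 0.2 -0.3  0.2] q [-0.42  0.47  0.01  2.06 -0.01  0.61 -1.46]
tilt [ 3.140e+00 -1.000e-03 -1.049e+00] LIN [ -0.7  -0.  116.4] YAW -0.002 dist 116.4
```

Request:
step_arm --pt "-1 -1 25" --pt "-1 -1 50" --pt "-1 -1 75" --pt "-1 -1 98" --pt "-1 -1 112" --pt "-1 -1 116" --pt "-1 -1 116" --pt "-1 -1 116" --yaw '[0, 0, 0, 0, 0, 0, 0, 0]' --gripper '[1, 1, 1, 1, 1, 1, 1, 1]'

```text
clock: 10.92
eef_pos: [443.5, 166.6, 53.5]
tool_rot: [-3.142, -0.001, -1.05]
force: [-0.0, 0.3, 0.4]
width: 85.5
```

Request:
step_arm --pt "0 0 0" --pt "0 0 0" --pt "0 0 0" --pt "0 0 0" --pt "0 0 0" --pt "0 0 0" --pt "0 0 0" --pt "0 0 0" --yaw '[0, 0, 0, 0, 0, 0, 0, 0]' --gripper '[0.5, 0.3, 0.1, -0.1, -1, -1, -1, -1]'

```text
clock: 11.58
eef_pos: [443.4, 167.7, 53.9]
tool_rot: [-3.14, -0.0, -1.048]
force: [-1.1, -1.2, 7.4]
width: 30.1
```

```bash
python3 go.py 493.7 -394.2 190 -75.2
```

```text
t 11.58 pos [443.4 167.7  53.9] yaw -60.04 width 30.1 F [-1.1 -1.2  7.4] q [-0.42  0.69  0.    2.14 -0.01  0.31 -1.46]
tilt [-3.14  -0.    -1.048] LIN [ 511.9  237.  -136.1] YAW 0.265 dist 580.3
```

Request:
step_arm --pt "0 0 -8" --pt "0 0 -25" --pt "0 0 -48" --pt "0 0 -72" --pt "0 0 -96" --pt "0 0 -118" --pt "0 0 -132" --pt "0 0 -136" --yaw '[0, 0, 0, 0, 0, 0, 0, 0]' --gripper '[-1, -1, -1, -1, -1, -1, -1, -1]'

```text
clock: 12.25
eef_pos: [444.2, 168.1, 191.8]
tool_rot: [-3.137, -0.001, -1.048]
force: [0.6, 0.7, -0.8]
width: 30.0
```

Request:
step_arm --pt "8 4 0" --pt "25 12 0" --pt "50 23 0" --pt "75 35 0" --pt "100 46 0" --pt "125 58 0" --pt "150 69 0" --pt "175 81 0" --yaw '[0, 0, 0.02, 0.04, 0.06, 0.08, 0.1, 0.1]' --gripper '[-1, -1, -1, -1, -1, -1, -1, -1]'

```text
clock: 12.92
eef_pos: [458.9, -26.5, 187.9]
tool_rot: [3.139, 0.001, -1.149]
force: [0.5, 0.3, -0.1]
width: 29.7
```

```bash
python3 go.py 493.7 -394.2 190 -75.2
```

```text
t 12.92 pos [458.9 -26.5 187.9] yaw -65.84 width 29.7 F [ 0.5  0.3 -0.1] q [-0.03  0.43  0.04  2.08 -0.03  0.64 -1.12]
tilt [ 3.139e+00  1.000e-03 -1.149e+00] LIN [349.7 118.8  -2.1] YAW 0.163 dist 369.4
```

Request:
step_arm --pt "22 8 0" --pt "46 16 0" --pt "70 24 0" --pt "94 32 0" --pt "118 40 0" --pt "142 48 0" --pt "166 56 0" --pt "190 65 0" --yaw '[0.02, 0.04, 0.06, 0.08, 0.1, 0.12, 0.14, 0.16]' --gripper '[-1, -1, -1, -1, -1, -1, -1, -1]'

```text
clock: 13.58
eef_pos: [477.4, -225.8, 187.6]
tool_rot: [3.139, 0.002, -1.309]
force: [0.7, 0.0, -0.2]
width: 30.3
```

```bash
python3 go.py 493.7 -394.2 190 -75.2
```

```text
t 13.58 pos [ 477.4 -225.8  187.6] yaw -75.02 width 30.3 F [ 0.7  0.  -0.2] q [ 0.33  0.51  0.08  1.9  -0.06  0.73 -0.86]
tilt [ 3.139e+00  2.000e-03 -1.309e+00] LIN [166.9  27.8  -2.4] YAW 0.003 dist 169.2
```

Request:
step_arm --pt "24 4 0" --pt "48 8 0" --pt "72 12 0" --pt "96 16 5" --pt "120 20 10" --pt "142 24 20" --pt "158 26 30" --pt "167 28 40" --yaw '[0.003, 0.003, 0.003, 0.003, 0.003, 0.003, 0.003, 0.003]' --gripper '[-1, -1, -1, -1, -1, -1, -1, -1]'

```text
clock: 14.25
eef_pos: [493.3, -395.7, 146.9]
tool_rot: [3.139, 0.0, -1.314]
force: [0.9, -0.1, -0.4]
width: 29.9
```

Request:
step_arm --pt "0 0 10" --pt "0 0 20" --pt "0 0 30" --pt "0 0 40" --pt "0 0 45" --pt "0 0 45" --pt "0 0 45" --yaw '[0, 0, 0, 0, 0, 0, 0]' --gripper '[-1, -1, -1, -1, -1, -1, -1]'

```text
clock: 14.83
eef_pos: [495.4, -392.4, 104.0]
tool_rot: [3.142, 0.0, -1.31]
force: [0.0, -0.9, -1.2]
width: 30.1
```

```bash
python3 look.py stand_oblong "[(12,22)]" w6;  python3 go.py 493.7 -394.2 61 -75.2
```

```text
stand_oblong 0.58
12 1675 rect [array([ 497.9, -393.4]), array([80.1, 58.2]), np.float64(15.1)] circ [array([ 498.2, -393.8]), np.float64(48.5)]
t 14.93 pos [ 495.8 -393.1  104.8] yaw -75.09 width 29.6 F [-0.8  0.2  0.4] q [ 0.59  0.75  0.06  1.68 -0.07  0.71 -0.63]
tilt [-3.141e+00 -1.000e-03 -1.311e+00] LIN [ 0.6  2.3 43.8] YAW 0.002 dist 43.9
```

View pics/w6.png

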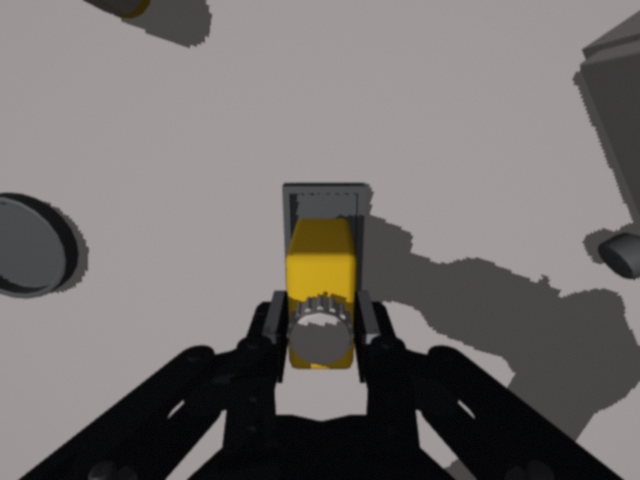

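The bottle and stand edges are parallel (bottle 287–355, stand 284–368), with the jaws clear of the walls, so I'm lowering.

Request:
step_arm --pt "0.5 1.5 8" --pt "0.5 1.5 17" --pt "0.5 1.5 26" --pt "0.5 1.5 34" --pt "0.5 1.5 39" --pt "0.5 1.5 42.5" --pt "0.5 1.5 43.5" --pt "0.5 1.5 43.5" --yaw '[0, 0, 0, 0, 0, 0, 0, 0]' --gripper '[-1, -1, -1, -1, -1, -1, -1, -1]'

```text
clock: 15.6
eef_pos: [493.8, -393.8, 60.2]
tool_rot: [3.141, 0.0, -1.311]
force: [0.1, -0.0, -1.1]
width: 29.7
```

Request:
step_arm --pt "0 0 0.4" --pt "0 0 0.8" --pt "0 0 1.2" --pt "0 0 1.2" --yaw '[0, 0, 0, 0]' --gripper '[-1, -1, -1, -1]'

```text
clock: 15.93
eef_pos: [494.1, -393.9, 59.7]
tool_rot: [-3.141, -0.0, -1.311]
force: [0.2, -0.4, 0.3]
width: 30.2
```

Request:
step_arm --pt "0 0 0.4" --pt "0 0 0.8" --pt "0 0 1.2" --pt "0 0 1.2" --yaw '[0, 0, 0, 0]' --gripper '[-1, -1, -1, -1]'

```text
clock: 16.27
eef_pos: [494.1, -394.0, 59.0]
tool_rot: [-3.141, -0.001, -1.311]
force: [-0.9, 0.8, 5.6]
width: 30.4
```

Contact at 5.6 N; release and rise.

Request:
step_arm --pt "0 0 0" --pt "0 0 0" --pt "0 0 0" --pt "0 0 0" --pt "0 0 0" --pt "0 0 0" --pt "0 0 0" --pt "0 0 0" --yaw '[0, 0, 0, 0, 0, 0, 0, 0]' --gripper '[-0.2, -0.1, 0, 0.3, 0.6, 0.8, 1, 1]'

```text
clock: 16.93
eef_pos: [493.9, -393.8, 58.1]
tool_rot: [3.142, 0.0, -1.311]
force: [-0.7, -0.0, -0.1]
width: 85.3
```

Request:
step_arm --pt "0 0 -8" --pt "0 0 -20" --pt "0 0 -40" --pt "0 0 -65" --pt "0 0 -90" --pt "0 0 -105" --pt "0 0 -110" --pt "0 0 -110" --yaw '[0, 0, 0, 0, 0, 0, 0, 0]' --gripper '[1, 1, 1, 1, 1, 1, 1, 1]'

```text
clock: 17.6
eef_pos: [494.9, -394.6, 170.7]
tool_rot: [-3.139, -0.003, -1.311]
force: [0.1, -0.0, -0.3]
width: 85.3
```

```bash
python3 look.py bottle_oblong_mid "[(61,73),(77,95)]" w7;python3 look.py stand_oblong "[(12,22)]" w7;  python3 go.py 620 -232 170 -60
```

```text
bottle_oblong_mid 0.94
61 1930 rect [array([ 493.7, -394.9]), array([61.5, 32. ]), np.float64(15.0)] circ [array([ 493.7, -395. ]), np.float64(32.9)]
77 1054 rect [array([ 493.4, -394.9]), array([27.9, 27.3]), np.float64(6.4)] circ [array([ 493.3, -395. ]), np.float64(14.3)]
stand_oblong 0.98
12 1338 rect [array([ 494.1, -394.4]), array([87.5, 58. ]), np.float64(15.0)] circ [array([ 494.2, -394. ]), np.float64(51.6)]
t 17.8 pos [ 493.2 -393.2  167. ] yaw -75.11 width 85.4 F [ 0.6 -0.7  0.6] q [ 0.58  0.67  0.07  1.64 -0.06  0.84 -0.63]
tilt [ 3.140e+00  2.000e-03 -1.311e+00] LIN [-123.2 -164.    -3. ] YAW -0.264 dist 205.1
```

View pics/w7.png

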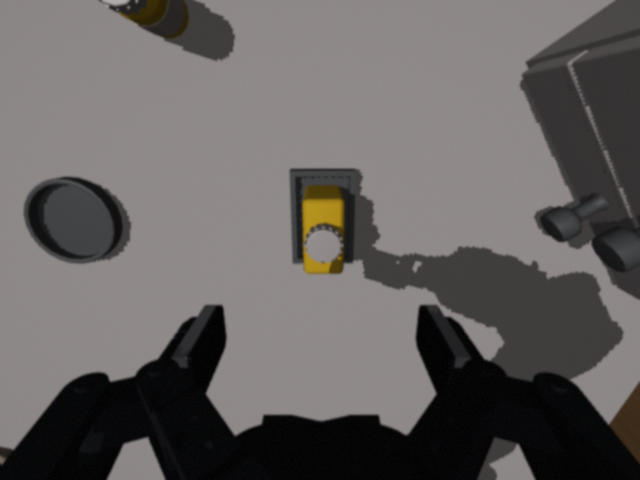

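The oblong sits centred in its stand, within 1 mm (cap at about 323, 243). Next is the small round.

Request:
step_arm --pt "-18 -24 0" --pt "-38 -51 0" --pt "-58 -77 0" --pt "-78 -104 0" --pt "-98 -130 0" --pt "-115 -152 0" --pt "-123 -164 0" --pt "-123 -164 0" --yaw '[-0.06, -0.14, -0.22, -0.3, -0.38, -0.46, -0.52, -0.52]' --gripper '[1, 1, 1, 1, 1, 1, 1, 1]'

```text
clock: 18.47
eef_pos: [623.2, -227.0, 166.7]
tool_rot: [-3.138, 0.003, -0.782]
force: [-0.7, 0.3, -0.2]
width: 85.2
```

```bash
python3 look.py bottle_small_round_mid "[(42,56),(66,85)]" w8; python3 go.py 620 -232 46 -45
```

```text
bottle_small_round_mid 0.93
42 344 rect [array([ 628. , -225.2]), array([17.5, 35.4]), np.float64(45.8)] circ [array([ 622.5, -230.8]), np.float64(17.7)]
66 1470 rect [array([ 621.9, -231.7]), array([33.5, 33.1]), np.float64(44.4)] circ [array([ 621.9, -232. ]), np.float64(17.4)]
t 18.57 pos [ 620.  -232.7  166.9] yaw -45.35 width 85.5 F [-0.4 -0.9  0.3] q [ 0.35  0.71 -0.06  1.54  0.05  0.89 -0.52]
tilt [ 3.14e+00  2.00e-03 -7.91e-01] LIN [ -0.5  -0.5 120.9] YAW -0.006 dist 120.9
```

Request:
step_arm --pt "0 -1.5 25" --pt "0 -1.5 50" --pt "0 -1.5 75" --pt "0 -1.5 98" --pt "0 -1.5 114" --pt "0 -1.5 121" --pt "0 -1.5 121" --pt "0 -1.5 121" --yaw '[0, 0, 0, 0, 0, 0, 0, 0]' --gripper '[1, 1, 1, 1, 1, 1, 1, 1]'

```text
clock: 19.23
eef_pos: [621.4, -233.2, 47.4]
tool_rot: [3.141, -0.0, -0.793]
force: [-0.2, 0.0, 0.9]
width: 85.2
```

Request:
step_arm --pt "0 0 0" --pt "0 0 0" --pt "0 0 0" --pt "0 0 0" --pt "0 0 0" --pt "0 0 0" --pt "0 0 0" --pt "0 0 0" --yaw '[0, 0, 0, 0, 0, 0, 0, 0]' --gripper '[0.5, 0.3, 0.1, -0.05, -1, -1, -1, -1]'

```text
clock: 19.9
eef_pos: [622.7, -232.1, 48.3]
tool_rot: [-3.141, -0.002, -0.791]
force: [0.1, 0.6, 6.6]
width: 30.8
```

Request:
step_arm --pt "0 0 -8" --pt "0 0 -25" --pt "0 0 -48" --pt "0 0 -72" --pt "0 0 -96" --pt "0 0 -118" --pt "0 0 -132" --pt "0 0 -136" --yaw '[0, 0, 0, 0, 0, 0, 0, 0]' --gripper '[-1, -1, -1, -1, -1, -1, -1, -1]'

```text
clock: 20.57
eef_pos: [623.3, -232.2, 186.4]
tool_rot: [-3.139, -0.004, -0.791]
force: [0.3, 0.3, 0.5]
width: 30.5
```

```bash
python3 go.py 348 303.2 182 -45
```

```text
t 20.57 pos [ 623.3 -232.2  186.4] yaw -45.32 width 30.5 F [0.3 0.3 0.5] q [ 0.35  0.69 -0.06  1.52  0.05  0.93 -0.52]
tilt [-3.139 -0.004 -0.791] LIN [-574.3 -180.7    4.4] YAW -0.006 dist 602.0
```

```bash
python3 look.py bottle_small_round_mid "[(100,300)]" w9; python3 - <<'E'
from cell import cams
from h import *
d=cams.get_image("side"); f=d["frame"][40:240,260:440]; cv2.imwrite("pics/s9.png",cv2.resize(f,None,fx=3,fy=3)[:,:,::-1])
for r in cams.regions_of("side","bottle_small_round_mid")[:1]:
    P=cloud(d,r["pixels"]); print(r["conf"],np.percentile(P,[2,50,98],axis=0).round(1))
E
```

```text
bottle_small_round_mid 0.91
100 7914 rect [array([ 624.6, -231.2]), array([34.7, 34.5]), np.float64(62.5)] circ [array([ 623.5, -231.3]), np.float64(18.3)]
0.83 [[ 601.6 -242.7  137.7]
 [ 609.1 -220.6  165.2]
 [ 630.2 -212.8  206.4]]
```

View pics/w9.png

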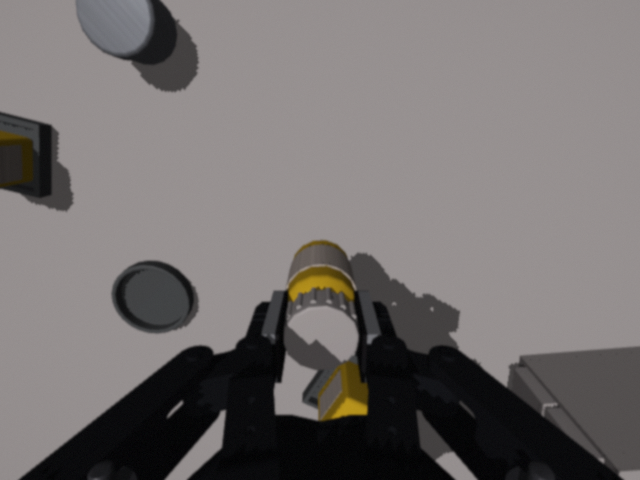

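View pics/s9.png

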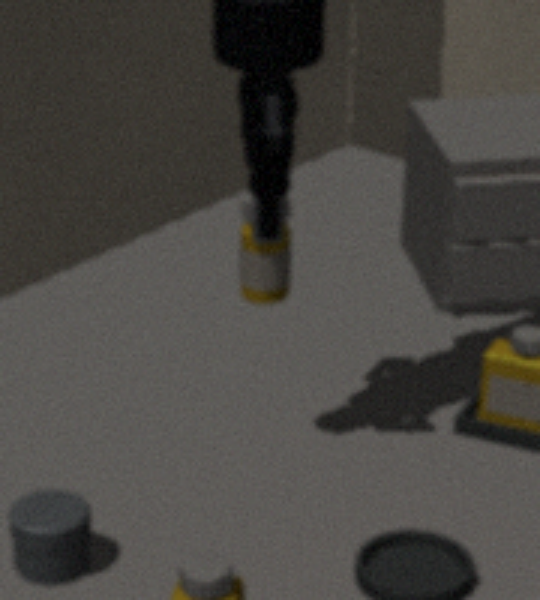

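The bottle hangs upright. The pads are holding it high, near the cap (width 30.8), and its foot is at z≈138, so it hasn't slipped. I'm carrying it across at moderate speed.

Request:
step_arm --pt "-7 -2 0" --pt "-22 -7 0" --pt "-44 -14 0" --pt "-66 -21 0" --pt "-88 -28 0" --pt "-110 -35 0" --pt "-132 -42 0" --pt "-154 -49 0" --yaw '[0, 0, 0, 0, 0, 0, 0, 0]' --gripper '[-1, -1, -1, -1, -1, -1, -1, -1]'

```text
clock: 21.43
eef_pos: [546.7, -86.3, 182.1]
tool_rot: [3.14, 0.002, -0.791]
force: [0.4, 0.0, -0.6]
width: 31.0
```

Request:
step_arm --pt "-22 -7 0" --pt "-44 -14 0" --pt "-66 -21 0" --pt "-88 -28 0" --pt "-110 -35 0" --pt "-132 -42 0" --pt "-154 -49 0" --pt "-176 -56 0" --yaw '[0, 0, 0, 0, 0, 0, 0, 0]' --gripper '[-1, -1, -1, -1, -1, -1, -1, -1]'

```text
clock: 22.1
eef_pos: [462.7, 77.8, 182.4]
tool_rot: [3.14, 0.001, -0.791]
force: [-0.1, 0.3, 0.0]
width: 30.5
```

```bash
python3 go.py 348 303.2 182 -45
```

```text
t 22.1 pos [462.7  77.8 182.4] yaw -45.3 width 30.5 F [-0.1  0.3  0. ] q [-0.19  0.45 -0.05  2.06  0.04  0.64 -1.06]
tilt [ 3.14e+00  1.00e-03 -7.91e-01] LIN [-240.9  -77.     0.4] YAW -0.005 dist 252.9
```

Request:
step_arm --pt "-22 -7 0" --pt "-44 -14 0" --pt "-66 -21 0" --pt "-88 -28 0" --pt "-110 -35 0" --pt "-132 -42 0" --pt "-154 -49 0" --pt "-176 -56 0" --yaw '[0, 0, 0, 0, 0, 0, 0, 0]' --gripper '[-1, -1, -1, -1, -1, -1, -1, -1]'

```text
clock: 22.77
eef_pos: [378.8, 241.8, 182.4]
tool_rot: [3.14, 0.001, -0.791]
force: [0.7, 0.2, 0.3]
width: 30.9
```

```bash
python3 go.py 348 303.2 90 -45
```

```text
t 22.77 pos [378.8 241.8 182.4] yaw -45.3 width 30.9 F [0.7 0.2 0.3] q [-0.59  0.42 -0.05  2.1   0.03  0.62 -1.46]
tilt [ 3.14e+00  1.00e-03 -7.91e-01] LIN [-65.3 -21.3  92.4] YAW -0.005 dist 115.1
```

Request:
step_arm --pt "-18 -6 0" --pt "-36 -12 10" --pt "-52 -17 20" --pt "-62 -20 35" --pt "-65 -21 50" --pt "-65 -21 60" --pt "-65 -21 65" --pt "-65 -21 65" --yaw '[0, 0, 0, 0, 0, 0, 0, 0]' --gripper '[-1, -1, -1, -1, -1, -1, -1, -1]'

```text
clock: 23.43
eef_pos: [348.5, 301.3, 116.8]
tool_rot: [3.138, 0.0, -0.791]
force: [0.2, -1.0, -0.3]
width: 30.7
```

```bash
python3 look.py stand_small_round "[(12,22)]" w10; python3 look.py bottle_small_round_mid "[(60,200)]" w10; python3 go.py 348 303.2 54 -45
```

```text
bottle_small_round_mid 0.83
60 7838 rect [array([349.9, 304.3]), array([34.1, 33.5]), np.float64(28.9)] circ [array([350. , 303.2]), np.float64(18.0)]
t 23.63 pos [350.1 302.3 118.7] yaw -45.35 width 30.6 F [ 0.2  0.2 -0.2] q [-0.75  0.55 -0.04  2.13  0.04  0.46 -1.61]
tilt [-3.141 -0.    -0.792] LIN [-2.2  0.9 64.7] YAW -0.006 dist 64.7
```

View pics/w10.png

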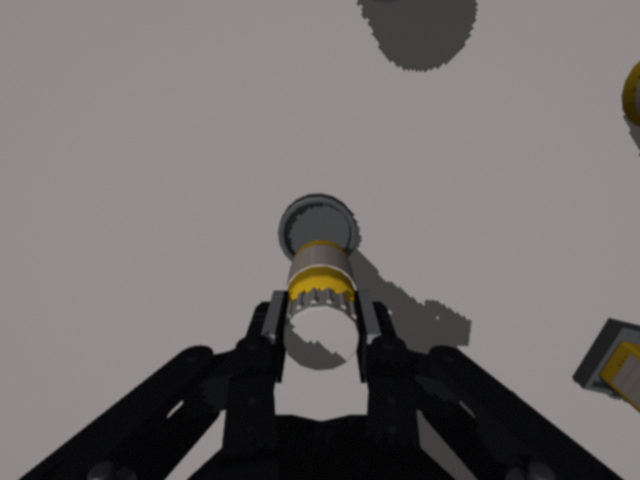

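The bottle (about 320, 290) is lined up with the dish (about 318, 230 below it), so I'm lowering.

Request:
step_arm --pt "-2 1 10" --pt "-2 1 22" --pt "-2 1 34" --pt "-2 1 46" --pt "-2 1 56" --pt "-2 1 61" --pt "-2 1 63" --pt "-2 1 63" --yaw '[0, 0, 0, 0, 0, 0, 0, 0]' --gripper '[-1, -1, -1, -1, -1, -1, -1, -1]'

```text
clock: 24.3
eef_pos: [347.9, 303.0, 55.3]
tool_rot: [-3.141, -0.0, -0.791]
force: [-1.0, 0.3, 0.4]
width: 30.5
```

Request:
step_arm --pt "0 0 0.5" --pt "0 0 1" --pt "0 0 1.5" --pt "0 0 1.5" --yaw '[0, 0, 0, 0]' --gripper '[-1, -1, -1, -1]'

```text
clock: 24.63
eef_pos: [347.9, 303.1, 54.0]
tool_rot: [-3.141, -0.0, -0.791]
force: [-0.2, 0.1, -0.9]
width: 30.6
```

Request:
step_arm --pt "0 0 0.5" --pt "0 0 1" --pt "0 0 1.5" --pt "0 0 1.5" --yaw '[0, 0, 0, 0]' --gripper '[-1, -1, -1, -1]'

```text
clock: 24.97
eef_pos: [347.7, 303.0, 52.2]
tool_rot: [-3.142, -0.0, -0.791]
force: [-0.1, 0.6, 0.8]
width: 31.0
```

Request:
step_arm --pt "0 0 0.4" --pt "0 0 0.8" --pt "0 0 0.8" --pt "0 0 0.8" --yaw '[0, 0, 0, 0]' --gripper '[-1, -1, -1, -1]'

```text
clock: 25.3
eef_pos: [347.7, 303.0, 52.1]
tool_rot: [-3.141, -0.0, -0.791]
force: [-0.8, -1.1, 10.4]
width: 30.3
```

Contact. Release and rise.

Request:
step_arm --pt "0 0 0" --pt "0 0 0" --pt "0 0 0" --pt "0 0 0" --pt "0 0 0" --pt "0 0 0" --pt "0 0 0" --pt "0 0 0" --yaw '[0, 0, 0, 0, 0, 0, 0, 0]' --gripper '[-0.2, -0.1, 0, 0.3, 0.6, 0.8, 1, 1]'

```text
clock: 25.97
eef_pos: [347.7, 302.9, 51.3]
tool_rot: [3.141, -0.0, -0.791]
force: [-0.2, 0.1, 0.8]
width: 85.3
```

Request:
step_arm --pt "0 0 -8" --pt "0 0 -20" --pt "0 0 -40" --pt "0 0 -65" --pt "0 0 -90" --pt "0 0 -110" --pt "0 0 -118" --pt "0 0 -118" --yaw '[0, 0, 0, 0, 0, 0, 0, 0]' --gripper '[1, 1, 1, 1, 1, 1, 1, 1]'

```text
clock: 26.63
eef_pos: [348.6, 303.8, 171.4]
tool_rot: [-3.137, -0.0, -0.791]
force: [1.1, 0.4, 0.2]
width: 85.0
```

```bash
python3 look.py stand_small_round "[(12,22)]" w11; python3 look.py bottle_small_round_mid "[(44,60),(70,90)]" w11; python3 go.py 594.7 203.5 170 -45
```

```text
stand_small_round 0.67
12 742 rect [array([351.1, 308.8]), array([51.2, 60.4]), np.float64(47.8)] circ [array([348. , 304.9]), np.float64(30.8)]
bottle_small_round_mid 0.56
44 374 rect [array([354.3, 310.4]), array([17.2, 35.4]), np.float64(44.2)] circ [array([349.2, 305.5]), np.float64(17.7)]
70 1487 rect [array([348.1, 303.8]), array([32.4, 32.7]), np.float64(41.6)] circ [array([347.5, 303.5]), np.float64(17.0)]
t 26.83 pos [347.  302.3 168.3] yaw -45.32 width 85.3 F [-0.1  0.8 -0.3] q [-0.74  0.46 -0.05  2.09  0.04  0.59 -1.61]
tilt [ 3.139  0.    -0.791] LIN [ 244.4 -106.7   -1.7] YAW -0.006 dist 266.7
```

View pics/w11.png

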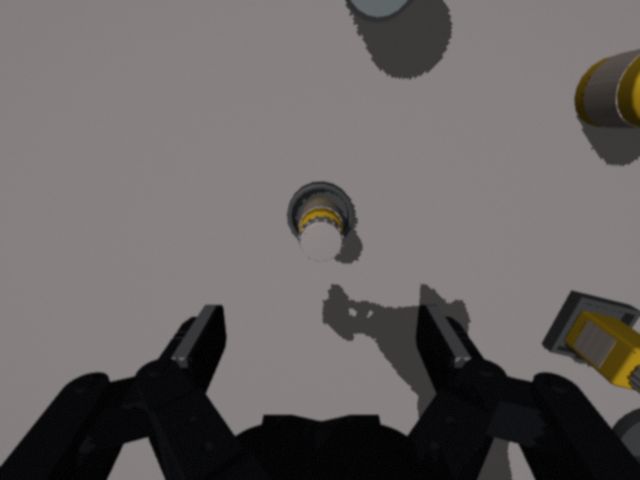

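The thin round bottle stands centred in its dish (about 322, 225). Last is the large round.

Request:
step_arm --pt "22 -10 0" --pt "50 -22 0" --pt "80 -35 0" --pt "110 -48 0" --pt "140 -61 0" --pt "168 -74 0" --pt "192 -84 0" --pt "210 -92 0" --yaw '[0, 0, 0, 0, 0, 0, 0, 0]' --gripper '[1, 1, 1, 1, 1, 1, 1, 1]'

```text
clock: 27.5
eef_pos: [562.5, 216.0, 167.4]
tool_rot: [3.139, -0.0, -0.793]
force: [0.3, -0.8, -0.1]
width: 85.3
```

Request:
step_arm --pt "12 -5 0" --pt "24 -10 0" --pt "34 -15 0" --pt "34 -15 0" --pt "34 -15 0" --pt "34 -15 0" --yaw '[0, 0, 0, 0, 0, 0]' --gripper '[1, 1, 1, 1, 1, 1]'

```text
clock: 28.0
eef_pos: [593.9, 205.1, 168.2]
tool_rot: [3.139, 0.002, -0.79]
force: [-0.6, 0.2, -0.2]
width: 85.4
```

```bash
python3 look.py bottle_large_round_mid "[(45,62),(75,95)]" w12; python3 go.py 594.7 203.8 46 -45
```

```text
bottle_large_round_mid 0.8
45 826 rect [array([603.9, 213.9]), array([32.4, 54.6]), np.float64(45.8)] circ [array([597.1, 206.7]), np.float64(27.8)]
75 3430 rect [array([595.7, 205.4]), array([49.6, 49. ]), np.float64(53.5)] circ [array([595.6, 205.3]), np.float64(25.5)]
t 28.1 pos [594.2 205.3 168.9] yaw -45.25 width 85.8 F [ 0.4  0.4 -0.8] q [-0.34  0.67 -0.06  1.64  0.05  0.84 -1.21]
tilt [ 3.141e+00  1.000e-03 -7.900e-01] LIN [  1.5   0.7 122.9] YAW -0.004 dist 123.0
```

Request:
step_arm --pt "1 0 20" --pt "1 0 42" --pt "1 0 64" --pt "1 0 86" --pt "1 0 104" --pt "1 0 116" --pt "1 0 121" --pt "1 0 121" --yaw '[0, 0, 0, 0, 0, 0, 0, 0]' --gripper '[1, 1, 1, 1, 1, 1, 1, 1]'

```text
clock: 28.77
eef_pos: [595.1, 204.1, 47.5]
tool_rot: [3.14, 0.001, -0.79]
force: [-0.8, -0.4, -0.0]
width: 85.6
```

Request:
step_arm --pt "0 0 0" --pt "0 0 0" --pt "0 0 0" --pt "0 0 0" --pt "0 0 0" --pt "0 0 0" --pt "0 0 0" --pt "0 0 0" --yaw '[0, 0, 0, 0, 0, 0, 0, 0]' --gripper '[0.7, 0.6, 0.5, 0.4, -1, -1, -1, -1]'

```text
clock: 29.43
eef_pos: [596.6, 204.2, 50.3]
tool_rot: [-3.14, -0.001, -0.791]
force: [-1.6, -1.0, 8.5]
width: 52.1
```

Request:
step_arm --pt "0 0 -5" --pt "0 0 -15" --pt "0 0 -30" --pt "0 0 -50" --pt "0 0 -75" --pt "0 0 -100" --pt "0 0 -125" --pt "0 0 -138" --yaw '[0, 0, 0, 0, 0, 0, 0, 0]' --gripper '[-1, -1, -1, -1, -1, -1, -1, -1]'

```text
clock: 30.1
eef_pos: [597.4, 204.4, 190.3]
tool_rot: [-3.137, -0.002, -0.791]
force: [-0.4, -0.6, -2.1]
width: 51.9
```

```bash
python3 go.py 429.3 -171.5 186 -45; python3 look.py bottle_large_round_mid "[(80,300)]" w13;  python3 - <<'E'
from cell import cams
from h import *
d=cams.get_image("side")
for r in cams.regions_of("side","bottle_large_round_mid")[:1]:
    P=cloud(d,r["pixels"]); print(r["conf"],np.percentile(P,[2,50,98],axis=0).round(1))
E
```

```text
t 30.1 pos [597.4 204.4 190.3] yaw -45.33 width 51.9 F [-0.4 -0.6 -2.1] q [-0.34  0.64 -0.06  1.62  0.05  0.88 -1.21]
tilt [-3.137e+00 -2.000e-03 -7.910e-01] LIN [149.2 383.9   4.3] YAW -0.006 dist 411.8
bottle_large_round_mid 0.64
80 17288 rect [array([600. , 207.3]), array([52.2, 52.5]), np.float64(84.6)] circ [array([598.8, 206.4]), np.float64(28.2)]
0.68 [[568.9 183.6 141.4]
 [576.6 212.  178.4]
 [606.4 232.5 224.3]]
```

View pics/w13.png

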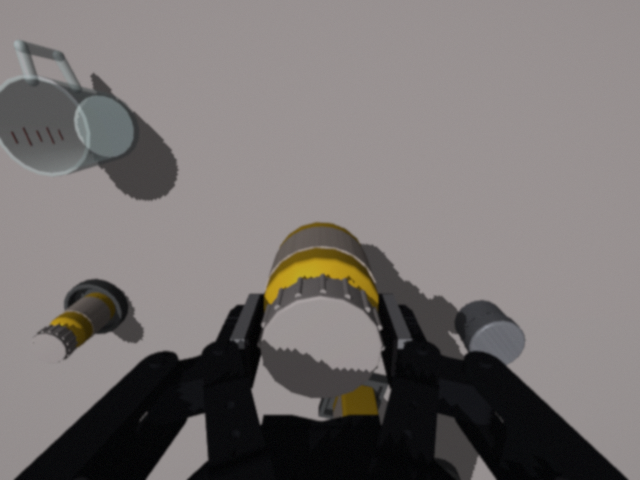

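The large bottle is held upright with its foot at z≈140; carrying it to its stand.

Request:
step_arm --pt "3 7 0" --pt "9 22 0" --pt "17 43 0" --pt "25 65 0" --pt "33 86 0" --pt "42 108 0" --pt "50 129 0" --pt "58 150 0" --yaw '[0, 0, 0, 0, 0, 0, 0, 0]' --gripper '[-1, -1, -1, -1, -1, -1, -1, -1]'

```text
clock: 30.97
eef_pos: [528.2, 55.5, 185.0]
tool_rot: [3.139, 0.002, -0.791]
force: [-0.1, -1.1, -0.6]
width: 51.8
```

Request:
step_arm --pt "8 21 0" --pt "16 42 0" --pt "24 63 0" --pt "32 84 0" --pt "40 105 0" --pt "49 126 0" --pt "57 147 0" --pt "65 168 0" --yaw '[0, 0, 0, 0, 0, 0, 0, 0]' --gripper '[-1, -1, -1, -1, -1, -1, -1, -1]'

```text
clock: 31.63
eef_pos: [454.4, -108.3, 185.3]
tool_rot: [3.14, 0.002, -0.791]
force: [0.6, -0.9, -1.0]
width: 52.1
```

```bash
python3 go.py 429.3 -171.5 120 -45
```

```text
t 31.63 pos [ 454.4 -108.3  185.3] yaw -45.34 width 52.1 F [ 0.6 -0.9 -1. ] q [ 0.23  0.44 -0.08  2.06  0.05  0.65 -0.67]
tilt [ 3.14e+00  2.00e-03 -7.91e-01] LIN [27.3 62.3 65.3] YAW -0.006 dist 94.3
```

Request:
step_arm --pt "8 18 5" --pt "15 35 12" --pt "22 50 22" --pt "26 59 34" --pt "27 62 46" --pt "27 62 58" --pt "27 62 65" --pt "27 62 65" --yaw '[0, 0, 0, 0, 0, 0, 0, 0]' --gripper '[-1, -1, -1, -1, -1, -1, -1, -1]'

```text
clock: 32.3
eef_pos: [429.3, -169.5, 119.5]
tool_rot: [3.139, 0.004, -0.791]
force: [-0.2, 0.4, -1.6]
width: 52.1
```

```bash
python3 look.py stand_large_round "[(12,22)]" w14; python3 look.py bottle_large_round_mid "[(60,300)]" w14; python3 go.py 429.3 -171.5 56 -45
```

```text
stand_large_round 0.57
12 1246 rect [array([ 439.6, -162. ]), array([56.5, 81.2]), np.float64(40.4)] circ [array([ 430.1, -169.9]), np.float64(40.8)]
bottle_large_round_mid 0.71
60 17136 rect [array([ 433. , -166.6]), array([51.9, 52.5]), np.float64(3.8)] circ [array([ 433.5, -166.6]), np.float64(27.7)]
t 32.5 pos [ 431.6 -169.8  121.7] yaw -45.29 width 51.7 F [-0.5 -0.3 -0.6] q [ 0.36  0.55 -0.07  2.13  0.08  0.47 -0.55]
tilt [-3.141e+00 -1.000e-03 -7.910e-01] LIN [-0.4  2.8 65.7] YAW -0.005 dist 65.8
```

View pics/w14.png

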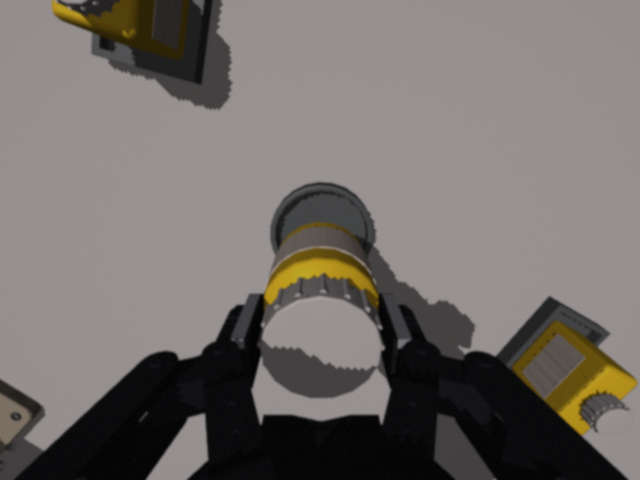

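Request:
step_arm --pt "-0.5 2 10" --pt "-0.5 2 22" --pt "-0.5 2 34" --pt "-0.5 2 46" --pt "-0.5 2 56" --pt "-0.5 2 62" --pt "-0.5 2 64" --pt "-0.5 2 64" --yaw '[0, 0, 0, 0, 0, 0, 0, 0]' --gripper '[-1, -1, -1, -1, -1, -1, -1, -1]'

```text
clock: 33.17
eef_pos: [429.7, -170.9, 57.4]
tool_rot: [-3.142, -0.0, -0.791]
force: [-0.6, 0.2, -1.8]
width: 51.8
```

Request:
step_arm --pt "0 0 0.5" --pt "0 0 1" --pt "0 0 1" --pt "0 0 1" --yaw '[0, 0, 0, 0]' --gripper '[-1, -1, -1, -1]'

```text
clock: 33.5
eef_pos: [429.8, -171.1, 56.8]
tool_rot: [-3.141, -0.001, -0.791]
force: [0.7, -0.4, -1.5]
width: 51.7
```

Request:
step_arm --pt "0 0 0.5" --pt "0 0 1" --pt "0 0 1.5" --pt "0 0 1.5" --pt "0 0 1.5" --yaw '[0, 0, 0, 0, 0]' --gripper '[-1, -1, -1, -1, -1]'

```text
clock: 33.92
eef_pos: [429.5, -170.9, 54.9]
tool_rot: [3.142, 0.0, -0.791]
force: [0.4, -0.2, -1.3]
width: 52.2
```

Request:
step_arm --pt "0 0 0.4" --pt "0 0 0.8" --pt "0 0 1.2" --pt "0 0 1.2" --pt "0 0 1.2" --yaw '[0, 0, 0, 0, 0]' --gripper '[-1, -1, -1, -1, -1]'

```text
clock: 34.33
eef_pos: [429.5, -171.0, 54.2]
tool_rot: [-3.142, -0.0, -0.791]
force: [-1.0, 0.0, 7.9]
width: 51.6
```

Contact. Release and rise.

Request:
step_arm --pt "0 0 0" --pt "0 0 0" --pt "0 0 0" --pt "0 0 0" --pt "0 0 0" --pt "0 0 0" --pt "0 0 0" --pt "0 0 0" --yaw '[0, 0, 0, 0, 0, 0, 0, 0]' --gripper '[0.3, 0.4, 0.5, 0.6, 0.8, 1, 1, 1]'

```text
clock: 35.0
eef_pos: [429.5, -170.9, 53.7]
tool_rot: [3.142, 0.0, -0.791]
force: [0.2, 0.0, -0.3]
width: 85.4
```

Request:
step_arm --pt "0 0 -5" --pt "0 0 -15" --pt "0 0 -35" --pt "0 0 -65" --pt "0 0 -95" --pt "0 0 -125" --pt "0 0 -140" --pt "0 0 -145" --yaw '[0, 0, 0, 0, 0, 0, 0, 0]' --gripper '[1, 1, 1, 1, 1, 1, 1, 1]'

```text
clock: 35.67
eef_pos: [431.0, -171.5, 201.7]
tool_rot: [-3.139, -0.005, -0.791]
force: [0.1, -0.7, 0.2]
width: 85.5
```

```bash
python3 - <<'E'
from cell import ctrl,cams
from h import *
for cam in ["wrist","side","top"]:
    d=cams.get_image(cam); cv2.imwrite(f"pics/{cam}_end.png",d["frame"][:,:,::-1])
    for n in ["bottle_large_round_mid","bottle_small_round_mid","bottle_square_mid","bottle_oblong_mid","tin_mid","cup_mid"]:
        R=cams.regions_of(cam,n)
        if R:
            P=cloud(d,R[0]["pixels"]); zt=np.percentile(P[:,2],98); Q=P[(P[:,2]>zt-8)&(P[:,2]<zt+6),:2]
            print(cam,n,round(R[0]["conf"],2),"ztop",round(zt,1),"xy",np.median(Q,0).round(1))
print(ctrl.read_state()["eef_pos"],ctrl.read_state()["width"])
E
```

```text
wrist bottle_large_round_mid 0.8 ztop 89.7 xy [ 430.7 -169.1]
wrist bottle_square_mid 0.72 ztop 90.6 xy [458.    9.5]
wrist bottle_oblong_mid 0.91 ztop 84.9 xy [ 493.3 -390.5]
wrist cup_mid 0.26 ztop 16.0 xy [464.5  -2.1]
side bottle_large_round_mid 0.69 ztop 89.6 xy [ 426.8 -166.3]
side bottle_small_round_mid 0.91 ztop 79.8 xy [344.9 304.2]
side bottle_square_mid 0.68 ztop 15.7 xy [ 472.1 -372.6]
side bottle_oblong_mid 0.61 ztop 84.3 xy [ 490.  -390.2]
side tin_mid 0.55 ztop 48.0 xy [626.5 -11.3]
side cup_mid 0.84 ztop 79.6 xy [510.9 404.5]
top bottle_large_round_mid 0.76 ztop 94.6 xy [ 436.6 -157.8]
top bottle_small_round_mid 0.85 ztop 83.1 xy [347.6 300.4]
top bottle_square_mid 0.71 ztop 94.0 xy [458.9  10.5]
top bottle_oblong_mid 0.57 ztop 89.2 xy [ 492.9 -401.6]
top tin_mid 0.8 ztop 52.0 xy [630.1 -16. ]
top cup_mid 0.92 ztop 82.3 xy [514.8 407.9]
[ 429.5596467  -170.96514622  198.74683101] 85.15844711070862
```

View pics/side_end.png

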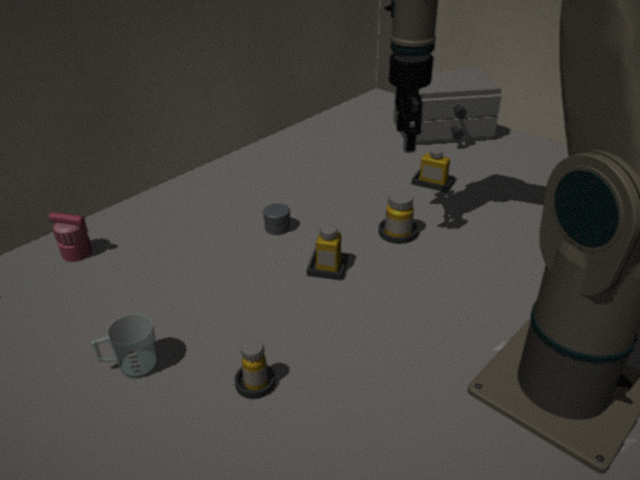

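View pics/wrist_end.png

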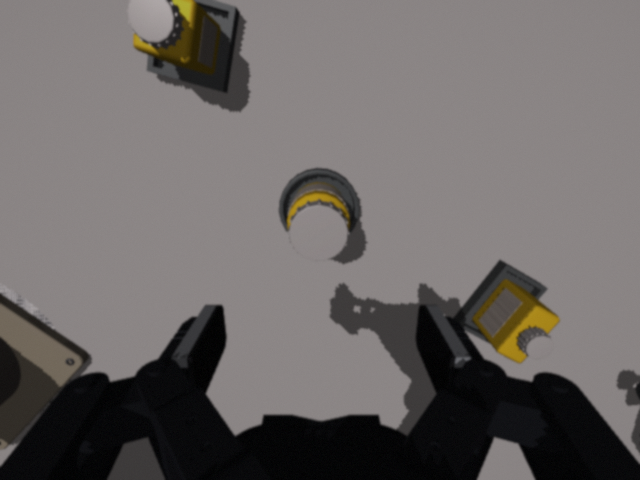

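All four bottles stand in their dishes. In the side picture they are at about (399, 215), (328, 250), (434, 170) and (254, 370). The tin and cup haven't moved, and the gripper is clear.

```bash
python3 -c "
from cell import ctrl
print(ctrl.finish_job())"
```

```text
the job is handed in; nothing more can be done
None
```

All four yellow bottles are standing upright in their matching stands, and I handed the job in at about 36 s of the 120 s allowed. I lowered each bottle until the arm felt the stand floor (about 5–10 N) before letting go.

**Last checks**
- **Height:** the bottle tops read about 90 mm (large round and square), 85 mm (oblong) and 80 mm (small round). That is the bottle height plus the stand floor, so all four sit flat.
- **Centring:** the wrist camera put each bottle within about 2–3 mm of its stand's centre.
- **Tin and cup:** they are where they were at the start, within camera accuracy. The gripper ended open and well clear of everything.

**What disagreed**
- **Top camera:** the final readings were off by up to about 13 mm for the large round bottle and 7 mm for the oblong. The arm was hanging over that area, and the pictures and the wrist camera contradict these readings.
- **Detector:** in the last side view it took the oblong stand for the square bottle. The other two views and the picture show the square bottle correctly placed.
- **Small round grip:** the fingers closed to about 31 mm instead of 36 mm, so they held it higher than planned, near the cap. It stayed upright and did not slip.

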